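# Shut an air supply valve with its square key

### The job

Shut off the air at the supply valve: take the loose square T-handled key out of its stand, push it fully home into the recessed square socket, and then turn it clockwise (seen from above) a quarter turn, to the stop. Leave the key standing in the socket and let go of it. The valve block beside it that has only a screwdriver slot is not the one.

Things in the scene. Friction and masses are not known exactly. Their poses are not given: they have to be found in the camera images.
- key_bar (a point): Centre of the loose steel key's T-bar: grasp here. Bar 14 mm wide (x) and high, 74 long (y); z up. Neck 14 wide, down to a collar 38 wide, top 43 mm below this point. Square shank 16 x 16 mm, sides along x, y, rounded tip 98 mm below this point. About 0.2 kg. Starts upright in a grey stand 58 mm high (base 76 x 132), collar on its top, shank loose in a 28 mm round hole: lift 60 mm to clear.
- socket (a point): Mouth centre of the square socket in the supply valve's brass spindle, 8 mm below the top of a fixed aluminium block (76 x 100 mm, 60 high; air fittings front and back). x, y along the square's sides, turning with it; z up. Narrows from 30 to 18.4 mm square in 6 mm; floor 34 mm down: key home puts key_bar 64 mm above this. Key fits in 4 ways 90 deg apart, about 9 deg play each way.
- spindle (a joint): Turn of the socket spindle about its upright axis, rad: 0 open (where it starts, at a stop), growing clockwise seen from above, 1.571 shut, at a stop. It is stiff (about 0.1 N m) and stays where it is left.
- slot (a point): Top centre of the spindle of the other block, the throttle valve (same block and fittings, 60 mm high): a round brass stem 34 mm wide that stands 15 mm proud of the block, with a straight screwdriver slot and no socket. It does not turn and is not to be used. The two blocks may stand either way round.

How it is judged:
On the way:
1. the key stands fully home in the square socket (within 6 mm of its floor) while the spindle is still turned less than 0.5 rad (z of key_bar in the frame of socket below 0.07 m and horizontal distance between key_bar and socket below 0.02 m and angle between key_bar's own z axis and vertical below 0.2 rad and value of joint spindle below 0.5 rad), for 0.2 s.
At the end, for the whole second after the job is handed in: The spindle of the supply valve is turned clockwise by more than 1.15 rad (66 degrees; the stop is at 90), and the key stands at rest in the square socket: its shank within 6 mm of the floor, its T-bar's centre within 20 mm of the socket's axis, leaning less than 11 degrees (z of key_bar in the frame of socket below 0.07 m and horizontal distance between key_bar and socket below 0.02 m and angle between key_bar's own z axis and vertical below 0.2 rad and value of joint spindle above 1.15 rad and linear speed of key below 0.03 m/s); the robot touches nothing.
It also fails if it takes over 45 s, if anything falls off the work surface, if the arm or the gripper's body presses on something with over 40 N, if the wrist force passes 120 N, or if a joint passes its speed limit or range.

### The arm

A 6-joint arm with a two-finger parallel gripper is mounted at the origin on the work surface; the furniture and walls round the work are solid. World frame = base frame: x ahead of the robot, y to its left, z up, the work surface at z = 0. Lengths are in m, angles in rad, forces in N, time in s.
With the tool pointing down it reaches from about 0.275 to 0.75 m from the base axis. Payload 10.2 kg.
Tool frame: the origin (TCP) lies between the finger pads; the fingertips stand 14 mm ahead of it and the grasp point (between the pads) lies 5 mm behind it; z points along the fingers, y is the line along which they close (so a half turn about z gives the same grasp; the last joint's range is limited). The gripper opens to 85 mm and grips with 20 to 120 N. Pads are 22 mm wide; open, the fingers measure 114 mm over their backs; the gripper's body (76 mm by 85 mm) begins 54 mm behind the grasp point. The pads swing forward as they close: fully open they stand 13 mm farther back than shut.
Start: joints at [-1.553, 0.313, 1.498, -0, 1.331, -0.223], TCP at [0.125, -0.51, 0.21] pointing down, gripper open.
Joint ranges: [-2.94, 2.94], [-0.97, 2.17], [0.19, 2.56], [-1.23, 4.37], [0.02, 3.11], [-2.88, 2.88]. Speed limits (rad/s): [2.39, 2.39, 3.01, 3.14, 3.14, 3.14].

### API

Orientations are given as [roll, pitch, yaw] about the fixed x, y, z axes, in that order (R = Rz(yaw) Ry(pitch) Rx(roll)).
In Python, from workcell import monitor, read_camera, robot gives the robot as it stands.
- The arm moves only by the tool move_arm, never from a script. Its argument "rows" is one flat list of numbers, 4 for each row, row after row: the shift along the tool's x, y, z in cm, then the turn about the tool's z in rad. In form: [x, y, z, roll, x, y, z, roll, ...]. A call has exactly 8 rows; each row is the pose to reach, as a shift and turn from the pose commanded when the call began, along the tool's axes at that moment; what a row does not reach only later rows make up. A row lasts 1/12 s, in which the tool goes at most 41.7 mm and 7.16 degrees, less where a joint would pass 70% of its speed; a pose out of reach is approached as far as the arm can. A call with a gripper value outside its range is refused whole. "gripper" is the opening, from -1 (shut) to 1 (fully open), so that 0 is half open, set as the call begins (left out, the last holds). The fingers move at their own pace and stop on an object; the grip force is fixed at half the most. Time passes only in rows, so rows that repeat a pose let the fingers close, or fill a call up. It gives the time, the measured TCP pose, the force, the opening and the grip force at its end, in the units of the state.
- monitor.observe(): the state, without advancing time (a new reading comes with each control period).
- read_camera(name): name is "side" or "top" or "wrist"; returns a dict with "image" (420x560x3 uint8, red, green, blue), "range_z" (420x560 float32, m along the optical axis (not along the pixel's ray), 0 where there is no reading), "fovy" (degrees; the focal length in pixels is half the picture's height over the tangent of half this angle, whatever the lens; pixels are square), "cx", "cy" (the principal point, pixels), "R" (3x3) and "t" (3): a world point X has camera coordinates R X + t. Camera axes: x right, y down, z forward; pixel columns grow to the right and rows downward; lengths in m; the calibration is good to about 2 mm. A picture is of the moment at which its call begins.
- robot.close_job(): hands the job in; it is judged then, once.
The state is a dict: "t": time; "joint_positions": joint angles; "qd": joint speeds; "tau": joint torques, N m; "eef_pos": TCP position; "tool_rot": TCP orientation; "wrist_force": force on the tool from outside, world axes, zero at the start; "moment": the same for the moment, N m; "opening": finger opening in m; "finger_force": force on a finger pad.
Only numpy, scipy, OpenCV 4.12 (cv2) and the standard library are available. Lean on these libraries where they do the work, as an engineer would, in place of code of your own. Each camera call takes 0.05 s, during which the arm holds its last target. There are 200 camera calls.

## Working session

There is one attempt and no reset: what is moved stays moved. The work goes in short steps, Python scripts to look and compute and a tool call to move; the robot and the scene stay as the last step left them, time stands still between calls to the robot, and variables do not carry over. Pictures are saved under pics/ and viewed, at most 10 in all, crops included, and the job is handed in when it is done.

Besides the shell and the picture viewer there is one more tool, called after "Call:" by a JSON object that holds its "op" and its "data", one argument or row to a line. move_arm: Moves the arm, as the interface text tells. Its arguments: {"type":"object","properties":{"rows":{"type":"array"},"gripper":{"type":"number"}},"required":["rows"]}

```bash
mkdir -p pics; cat > h.py <<'E'
import numpy as np, cv2, pickle
from workcell import monitor, read_camera, robot
def shot(n,f):
    c=read_camera(n); cv2.imwrite(f'pics/{f}.png',c['image'][:,:,::-1]); pickle.dump(c,open(f'{f}.pkl','wb')); return c
def load(f): return pickle.load(open(f'{f}.pkl','rb'))
def foc(c): return 210/np.tan(np.radians(c['fovy'])/2)
def plane(c,u,v,z):
    f=foc(c); R=np.array(c['R']);t=np.array(c['t']); o=-R.T@t
    d=R.T@np.array([(u-c['cx'])/f,(v-c['cy'])/f,1]); return o+d*(z-o[2])/d[2]
def cloud(c):
    f=foc(c); R=np.array(c['R']);t=np.array(c['t']); Z=c['range_z'].astype(float)
    v,u=np.mgrid[0:Z.shape[0],0:Z.shape[1]]
    P=np.stack([(u-c['cx'])/f*Z,(v-c['cy'])/f*Z,Z],-1)-t
    P=P@R; P[Z==0]=np.nan; return P
E
python3 - <<'E'
from h import *
a=shot('top','top0'); b=shot('side','side0')
print(a['fovy'],a['R'],a['t'],b['R'],b['t'])
print(monitor.observe())
E
```

```text
53.82988112881128 [[-2.25289386e-02 -9.99745702e-01  9.89510432e-04]
 [-9.98470025e-01  2.24501758e-02 -5.05331519e-02]
 [ 5.04980867e-02 -2.12645478e-03 -9.98721894e-01]] [-0.05185015  0.51090966  0.97107367] [[ 0.95876461 -0.28413419 -0.006179  ]
 [-0.10393687 -0.33031676 -0.93813004]
 [ 0.26451379  0.90008811 -0.34622804]] [-0.50816342  0.13955698  0.83641043]
{'t': 0.1, 'joint_positions': array([-1.55341018e+00,  3.13397572e-01,  1.49835160e+00,  3.79463764e-06,
        1.33102106e+00, -2.23463641e-01]), 'qd': array([-1.98913716e-04, -1.93181291e-03, -1.63553550e-03,  1.27991146e-03,
        5.47919928e-04, -1.21210115e-05]), 'tau': array([ 2.93162040e-03, -4.12901402e+01, -2.60141283e+01, -1.53627939e-04,
        2.99533815e-03,  2.25453482e-05]), 'eef_pos': array([ 0.12517939, -0.50959533,  0.2099941 ]), 'tool_rot': array([-3.14044517e+00, -2.64554765e-04,  2.40848730e-01]), 'wrist_force': array([ 1.12605178,  0.13917856, -0.14675027]), 'moment': array([ 0.01917268,  0.00511583, -0.04230729]), 'finger_force': 0.0, 'opening': 0.08536886471462282}
```

View pics/top0.png

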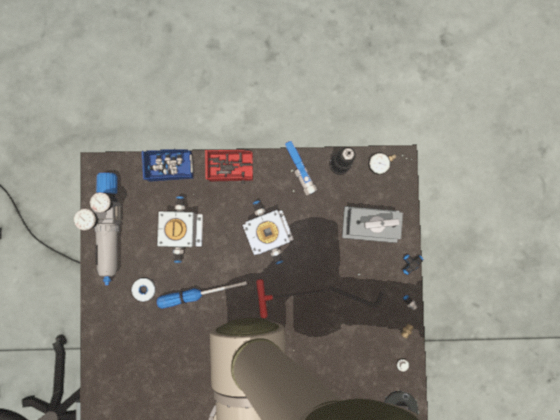

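View pics/side0.png

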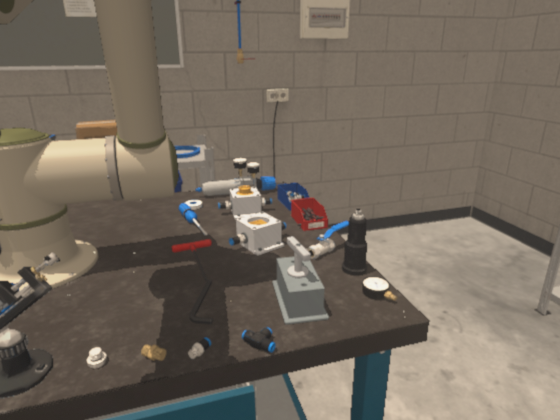

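The top view shows the stand with the key at about (375,224), the socket block at (267,232) and the slotted block at (178,230). In the side view the key is at (297,250) and the socket at (259,222).

```bash
python3 - <<'E'
from h import *
c=load('top0'); P=cloud(c)
for n,(u0,u1,v0,v1),zs in [('key',(335,412,195,250),[(.03,.066),(.09,.13)]),('sup',(235,300,195,265),[(.045,.07)]),('thr',(150,210,205,260),[(.05,.066),(.068,.09)])]:
    Q=P[v0:v1,u0:u1]
    for lo,hi in zs:
        m=(Q[...,2]>lo)&(Q[...,2]<hi); pts=Q[m]
        r=cv2.minAreaRect(pts[:,:2].astype(np.float32)*1000)
        print(n,lo,hi,m.sum(),'z med',np.median(pts[:,2]).round(4),'rect',np.round(r[0],1),np.round(r[1],1),round(r[2],1),'mean',pts.mean(0).round(4))
    print(np.histogram(Q[...,2][np.isfinite(Q[...,2])],bins=np.arange(-.01,.14,.01))[0])
im=c['image']
a=cv2.resize(im[190:270,230:310],None,fx=5,fy=5,interpolation=cv2.INTER_CUBIC);b=cv2.resize(im[190:260,338:408],(400,400),interpolation=cv2.INTER_CUBIC)
cv2.imwrite('pics/crop0.png',np.hstack([a,b])[:,:,::-1])
E
```

```text
key 0.03 0.066 1173 z med 0.0588 rect [ 487.4 -279.8] [117.   60.2] 83.7 mean [ 0.4872 -0.2751  0.0582]
key 0.09 0.13 230 z med 0.1134 rect [ 485.4 -280.3] [13.9 72.8] 5.0 mean [ 0.4852 -0.2791  0.113 ]
[ 787 1961   33   22   28   27  792  336    0    0    0   14  216    0
    0]
sup 0.045 0.07 996 z med 0.0595 rect [473.7 -33.4] [76.  75.9] 20.0 mean [ 0.4736 -0.0333  0.0576]
[1188 1876  163   46  247  147  442  420    0    0    0    0    0    0
    0]
thr 0.05 0.066 931 z med 0.0599 rect [485.5 174.1] [77.2 74.9] 88.4 mean [0.4847 0.1732 0.0596]
thr 0.068 0.09 189 z med 0.0748 rect [484.1 174.1] [32.7 31.2] 88.8 mean [0.4845 0.1738 0.0747]
[ 779 1008   69   53  197   55  483  453  187    0    0    0    0    0
    0]
```

View pics/crop0.png

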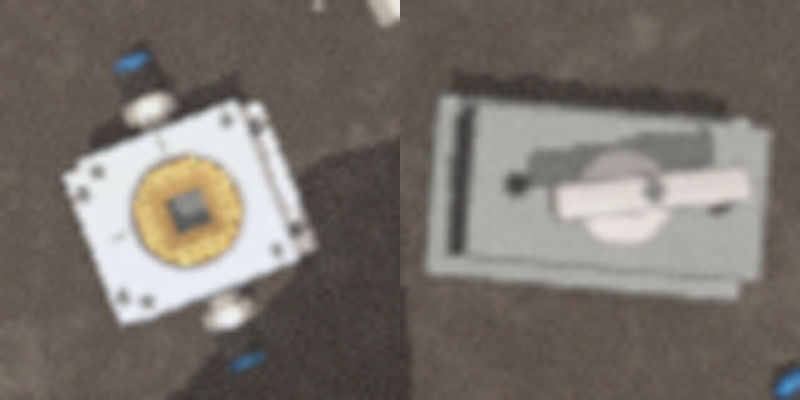

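```bash
cat >> h.py <<'E'
from scipy.spatial.transform import Rotation as Ro
def go(p,yawdeg,o=None):
    o=o or monitor.observe(); R=Ro.from_euler('xyz',o['tool_rot']).as_matrix()
    d=R.T@(np.array(p)-o['eef_pos'])*100
    dy=np.radians(yawdeg)-o['tool_rot'][2]; dy=(dy+np.pi)%(2*np.pi)-np.pi
    print('t',round(o['t'],2),'pos',o['eef_pos'].round(4),'rot',np.degrees(o['tool_rot']).round(2),'j',o['joint_positions'].round(2),'F',o['wrist_force'].round(1),'open',round(o['opening'],4),'\n shift cm',d.round(2),'roll',round(-dy,3))
E
python3 - <<'E'
from h import *
c=load('top0')
print('socket from brass circle',plane(c,267.6,232,.06),'thr',plane(c,175,229.5,.075))
P=cloud(c);Q=P[195:265,235:300];I=c['image'][195:265,235:300].astype(int)
m=(I[...,0]-I[...,2]>50)&(Q[...,2]>.03); 
k=cv2.findContours(cv2.dilate(m.astype(np.uint8),np.ones((3,3))),0,1)[0]; k=max(k,key=cv2.contourArea)
(u,v),r=cv2.minEnclosingCircle(k); print(u+235,v+195,r,plane(c,u+235,v+195,.058))
w=read_camera('wrist'); R=np.array(w['R']); cam=-R.T@w['t']; o=monitor.observe(); T=Ro.from_euler('xyz',o['tool_rot']).as_matrix()
print('cam in tool',T.T@(cam-o['eef_pos']),'\n',T.T@R.T,w['fovy'])
go([.485,-.28,.25],95); go([.474,-.033,.25],95)
E
```

```text
socket from brass circle [ 0.47283912 -0.03520665  0.06      ] thr [0.48282648 0.17018762 0.075     ]
267.09677505493164 231.89112854003906 12.04257583618164 [ 0.47313883 -0.03401651  0.058     ]
cam in tool [ 7.89420051e-02  7.21919000e-05 -1.62367802e-01] 
 [[ 8.03800035e-04 -9.53252960e-01 -3.02172383e-01]
 [ 9.99999663e-01  8.16579349e-04  8.40350886e-05]
 [ 1.66641031e-04 -3.02172349e-01  9.53253295e-01]] 71.47236834514482
t 0.15 pos [ 0.1252 -0.5097  0.2101] rot [-1.7995e+02 -1.0000e-02  1.3800e+01] j [-1.55  0.31  1.5  -0.    1.33 -0.22] F [1.3 0.9 0.3] open 0.0856 
 shift cm [ 40.42 -13.72  -3.97] roll -1.417
t 0.15 pos [ 0.1252 -0.5097  0.2101] rot [-1.7995e+02 -1.0000e-02  1.3800e+01] j [-1.55  0.31  1.5  -0.    1.33 -0.22] F [1.3 0.9 0.3] open 0.0856 
 shift cm [ 45.24 -37.97  -3.95] roll -1.417
```

Call:
{"op": "move_arm", "data": {
  "rows": [3.0,-2.5,-0.2,-0.12,6.0,-5.1,-0.2,-0.24,9.1,-7.6,-0.2,-0.36,12.1,-10.1,-0.2,-0.48,15.1,-12.7,-0.2,-0.6,18.1,-15.2,0,-0.72,21.1,-17.7,0,-0.83,24.1,-20.3,0,-0.94]
}}

```text
t: 0.82
eef_pos: [0.3114, -0.2535, 0.2104]
tool_rot: [-3.142, -0.0, 1.186]
wrist_force: [0.6, -0.4, 1.0]
opening: 0.0857
finger_force: 0.0
```

Call:
{"op": "move_arm", "data": {
  "rows": [0,-3.9,0.2,-0.1,0,-7.8,0.4,-0.2,0,-11.7,0.6,-0.3,0,-15.6,0.8,-0.35,0,-19.5,1.0,-0.4,0,-23.0,1.0,-0.45,0,-26,1.2,-0.477,0,-27,1.2,-0.477]
}}

```text
t: 1.48
eef_pos: [0.0692, -0.157, 0.1995]
tool_rot: [-3.141, 0.001, 1.651]
wrist_force: [0.1, -0.1, 1.6]
opening: 0.0851
finger_force: 0.0
```

```bash
python3 - <<'E'
from h import *
shot('wrist','w1'); go([.474,-.033,.20],95)
E
```

```text
t 1.53 pos [ 0.0664 -0.157   0.1993] rot [-1.7991e+02  1.0000e-02  9.4170e+01] j [-1.92 -0.66  2.31 -0.    1.48 -1.99] F [-1.6 -3.1 -0.2] open 0.0857 
 shift cm [ 9.4  41.55 -0.14] roll -0.014
```

View pics/w1.png

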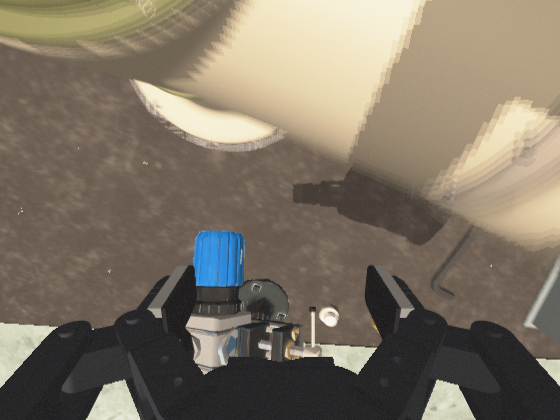

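The second call's axes turned with the tool, so I went the wrong way, and the picture shows the arm's base area. No contact occurred. I'll retrace the path outward.

Call:
{"op": "move_arm", "data": {
  "rows": [-1.4,3,0,0,-2.8,6,0,0,-4.2,9,0,0,-5.6,12,0,0,-7,15,0,0,-8.4,18,0,0,-9.8,21,0,0,-11.4,23.7,0,0]
}}

```text
t: 2.2
eef_pos: [0.3181, -0.2524, 0.199]
tool_rot: [-3.141, -0.001, 1.652]
wrist_force: [-1.6, -0.6, 0.6]
opening: 0.0852
finger_force: 0.0
```

```bash
python3 - <<'E'
from h import *
go([.474,-.033,.20],95)
E
```

```text
t 2.2 pos [ 0.3181 -0.2524  0.199 ] rot [-1.7999e+02 -4.0000e-02  9.4630e+01] j [-0.96  0.06  1.84  0.    1.25 -1.04] F [-1.6 -0.6  0.6] open 0.0852 
 shift cm [20.61 17.31 -0.09] roll -0.006
```

Call:
{"op": "move_arm", "data": {
  "rows": [2.9,2.4,0,0,5.9,4.9,0,0,8.8,7.4,0,0,11.8,9.9,0,0,14.7,12.3,0,0,17.7,14.8,0,0,20.6,17.3,0,0,20.6,17.3,0,0]
}}

```text
t: 2.87
eef_pos: [0.4735, -0.0292, 0.1993]
tool_rot: [3.141, -0.001, 1.655]
wrist_force: [0.8, -0.5, 0.2]
opening: 0.0856
finger_force: 0.0
```

```bash
python3 - <<'E'
from h import *
shot('wrist','w2'); go([.485,-.28,.20],95)
E
```

```text
t 2.92 pos [ 0.4722 -0.0314  0.1992] rot [-1.7997e+02 -3.0000e-02  9.4770e+01] j [-0.31  0.21  1.66  0.    1.27 -0.4 ] F [-0.4 -0.2  0.1] open 0.0853 
 shift cm [-24.88  -0.8   -0.1 ] roll -0.004
```

View pics/w2.png

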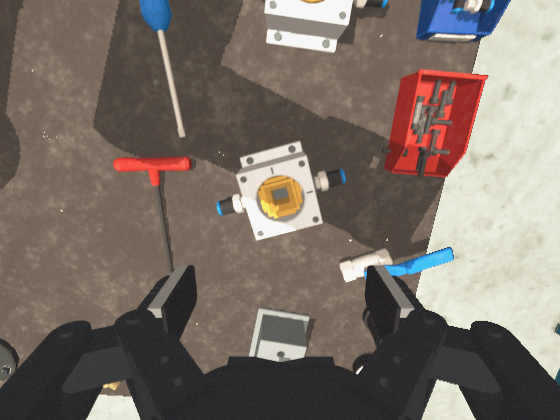

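The socket block is at (280,195), well in view, with the dark hole near (281,194) and the key stand at the bottom (283,335).

```bash
python3 - <<'E'
from h import *
c=load('w2');im=c['image']; f=foc(c)
u0,v0,s=245,160,70
cr=cv2.resize(im[v0:v0+s,u0:u0+s],(560,560),interpolation=cv2.INTER_CUBIC); cv2.imwrite('pics/w2c.png',cr[:,:,::-1])
P=cloud(c);I=im.astype(int)
m=(I[...,0]-I[...,2]>60)&(P[...,2]>.03); m[:,:230]=0;m[:,330:]=0;m[:150]=0;m[240:]=0
k=max(cv2.findContours(m.astype(np.uint8),0,1)[0],key=cv2.contourArea)
e=cv2.fitEllipse(cv2.convexHull(k)); print('brass ellipse',e, [plane(c,*e[0],z).round(4) for z in (.052,.06)])
Q=P[140:245,230:330]; q=Q[(Q[...,2]>.057)&(Q[...,2]<.064)]; print('top',np.round(cv2.minAreaRect(q[:,:2].astype(np.float32)*1000),1) if 0 else cv2.minAreaRect(q[:,:2].astype(np.float32)*1000), np.median(q[:,2]))
np.set_printoptions(linewidth=250)
print((P[180:212:2,264:300:2,2]*1000).round(0))
E
```

```text
brass ellipse ((279.8373718261719, 196.70419311523438), (43.345760345458984, 44.839324951171875), 79.68882751464844) [array([ 0.4748, -0.0317,  0.052 ]), array([ 0.4746, -0.0297,  0.06  ])]
top ((475.45245361328125, -32.4293212890625), (75.95118713378906, 76.56964111328125), 20.074291229248047) 0.059165943883362396
[[58. 47. 48. 48. 48. 48. 48. 48. 49. 51. 51. 51. 51. 51. 52. 42. 59. 59.]
 [35. 48. 48. 48. 47. 51. 52. 51. 50. 52. 51. 50. 50. 50. 52. 47. 48. 58.]
 [47. 50. 51. 51. 51. 51. 51. 51. 51. 49. 49. 48. 48. 49. 52. 44. 48. 48.]
 [52. 51. 51. 51. 49. 50. 49. 47. 47. 47. 46. 17. 47. 49. 52. 51. 48. 48.]
 [50. 50. 48. 49. 48. 48. 46. 44. 17. 17. 18. 18. 47. 48. 51. 49. 47. 48.]
 [51. 49. 48. 46. 24. 17. 17. 17. 18. 17. 18. 17. 47. 49. 50. 52. 48. 47.]
 [52. 50. 48. 47. 31. 18. 18. 20. 18. 18. 18. 18. 45. 48. 50. 51. 51. 47.]
 [52. 49. 48. 47. 37. 18. 18. 18. 17. 17. 17. 18. 18. 47. 48. 53. 50. 49.]
 [51. 52. 48. 46. 44. 20. 18. 18. 18. 18. 18. 16. 17. 47. 49. 51. 52. 47.]
 [51. 52. 50. 47. 45. 27. 18. 18. 17. 19. 23. 26. 26. 46. 48. 50. 51. 48.]
 [48. 51. 49. 49. 46. 35. 23. 24. 27. 29. 31. 33. 36. 40. 47. 48. 49. 54.]
 [48. 51. 49. 48. 47. 42. 31. 32. 37. 38. 40. 44. 46. 45. 46. 50. 51. 51.]
 [48. 50. 51. 50. 47. 46. 40. 44. 45. 46. 45. 45. 47. 49. 48. 49. 50. 51.]
 [48. 48. 51. 50. 48. 46. 46. 45. 48. 47. 47. 48. 48. 49. 48. 50. 49. 51.]
 [48. 47. 52. 51. 47. 47. 48. 48. 49. 50. 49. 50. 50. 52. 50. 51. 50. 51.]
 [47. 47. 52. 51. 49. 49. 48. 49. 50. 49. 52. 51. 50. 51. 51. 49. 47. 48.]]
```

View pics/w2c.png

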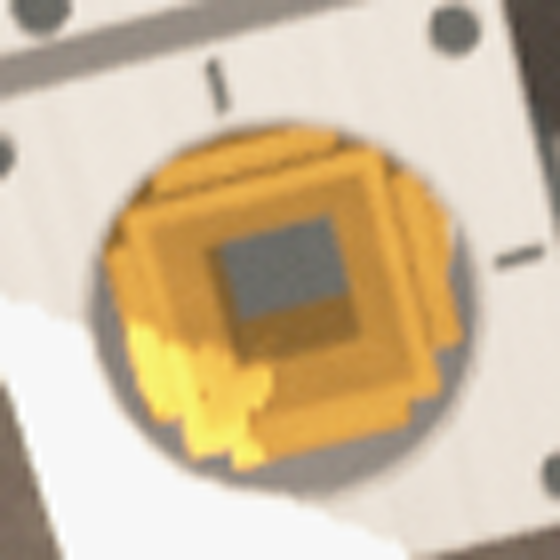

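The crop shows the outer 30 mm square with corners near (125,215), (382,152) and (440,385), and the inner square near (215,245), (335,215), (358,330) and (240,358).

```bash
python3 - <<'E'
from h import *
c=load('w2')
W=lambda x,y,z: plane(c,(x+.5)/8-.5+245,(y+.5)/8-.5+160,z)[:2]*1000
def ang(a,b): d=b-a; return np.degrees(np.arctan2(d[1],d[0]))
o=[W(*p,.052) for p in [(125,215),(382,152),(440,385)]]
i=[W(*p,.046) for p in [(215,245),(335,215),(358,330),(240,358)]]
print('outer',np.round(o,1),'centre',(o[0]+o[2])/2,'ang',ang(o[0],o[1]),ang(o[1],o[2]),'len',np.linalg.norm(o[0]-o[1]),np.linalg.norm(o[2]-o[1]))
print('inner',np.round(i,1),'centre',np.mean(i,0),'ang',[ang(i[k],i[(k+1)%4]) for k in range(4)],'len',[np.linalg.norm(i[k]-i[(k+1)%4]) for k in range(4)])
E
```

```text
outer [[452.6 -22.1]
 [486.4 -10.6]
 [497.6 -42.4]] centre [475.10880706 -32.24203499] ang 18.82855361815215 -70.66232306694846 len 35.74107969440657 33.70234514980734
inner [[465.  -26.6]
 [481.2 -21. ]
 [485.9 -37.1]
 [469.7 -42.6]] centre [475.44237737 -31.82570793] ang [np.float64(19.18773092705342), np.float64(-73.7101686438141), np.float64(-161.30207744072715), np.float64(106.53997053741239)] len [np.float64(17.130611899697396), np.float64(16.764968764152155), np.float64(17.05122434900799), np.float64(16.615503270260337)]
```

Call:
{"op": "move_arm", "data": {
  "rows": [-3.5,0,0,0,-7,0,0,0,-10.5,-0.3,0,0,-14,-0.5,0,0,-17.5,-0.8,0,0,-21,-0.8,0,0,-24.9,-0.8,0,0,-24.9,-0.8,0,0]
}}

```text
t: 3.58
eef_pos: [0.4816, -0.289, 0.1988]
tool_rot: [-3.141, 0.001, 1.644]
wrist_force: [0.5, -0.8, 0.3]
opening: 0.0856
finger_force: 0.0
```

```bash
python3 - <<'E'
from h import *
c=shot('wrist','w3'); P=cloud(c)
m=(P[...,2]>.09)&(P[...,2]<.125)&(np.hypot(P[...,0]-.485,P[...,1]+.28)<.05); q=P[m]
print(m.sum(),np.median(q[:,2]),cv2.minAreaRect(q[:,:2].astype(np.float32)*1000))
hi=q[q[:,2]>np.median(q[:,2])-.004]; print(len(hi),hi.mean(0),cv2.minAreaRect(hi[:,:2].astype(np.float32)*1000), np.linalg.lstsq(np.c_[hi[:,:2]-hi[:,:2].mean(0),np.ones(len(hi))],hi[:,2],rcond=None)[0])
st=P[(P[...,2]>.055)&(P[...,2]<.0615)&(np.hypot(P[...,0]-.485,P[...,1]+.28)<.08)]
print('stand',np.median(st[:,2]))
go([.4854,-.2803,.101],95)
E
```

```text
1250 0.11180682115019419 ((486.95269775390625, -279.3144226074219), (13.570855140686035, 72.93241882324219), 4.925504207611084)
1236 [ 0.48697587 -0.27757046  0.11175613] ((486.9651794433594, -279.4593505859375), (13.570855140686035, 72.6414794921875), 4.925504207611084) [-0.00187737 -0.00217699  0.11175613]
stand 0.057130660649115345
t 3.63 pos [ 0.4817 -0.2861  0.1988] rot [-1.7994e+02 -2.0000e-02  9.4230e+01] j [-0.74  0.4   1.41 -0.    1.34 -0.82] F [0.2 0.2 0.3] open 0.0853 
 shift cm [0.55 0.42 9.78] roll -0.014
```

View pics/w3.png

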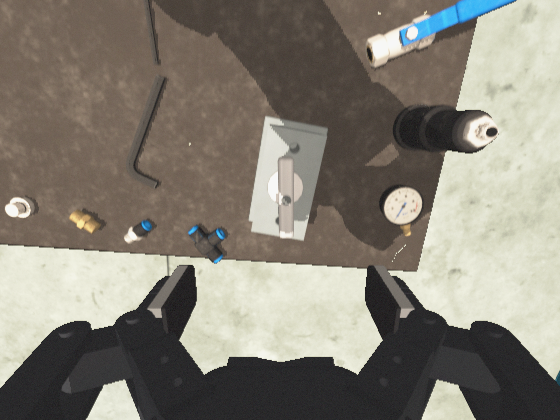

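The key's bar runs (285,155)-(287,237), centred between the fingers' columns. No obstacles lie within the finger span.

Call:
{"op": "move_arm", "data": {
  "rows": [0,0.4,1,-0.014,0,0.5,3,-0.014,0,0.5,5,-0.014,0,0.5,6,-0.014,0,0.5,6.5,-0.014,0,0.5,6.5,-0.014,0,0.5,6.5,-0.014,0,0.5,6.5,-0.014]
}}

```text
t: 4.3
eef_pos: [0.4884, -0.2825, 0.1358]
tool_rot: [3.14, 0.001, 1.664]
wrist_force: [0.4, 0.7, 0.4]
opening: 0.0854
finger_force: 0.0
```

```bash
python3 - <<'E'
from h import *
go([.487,-.2794,.100],95)
E
```

```text
t 4.3 pos [ 0.4884 -0.2825  0.1358] rot [1.7993e+02 8.0000e-02 9.5330e+01] j [-0.73  0.46  1.48  0.    1.19 -0.82] F [0.4 0.7 0.4] open 0.0854 
 shift cm [ 0.33 -0.12  3.57] roll 0.006
```

Call:
{"op": "move_arm", "data": {
  "rows": [0.3,-0.1,0.5,0,0.3,-0.1,1.5,0,0.3,-0.1,2.5,0,0.3,-0.1,3.2,0,0.3,-0.1,3.5,0,0.3,-0.1,3.5,0,0.3,-0.1,3.5,0,0.3,-0.1,3.5,0]
}}

```text
t: 4.97
eef_pos: [0.4869, -0.2796, 0.1]
tool_rot: [3.141, 0.0, 1.663]
wrist_force: [1.5, 0.1, -0.4]
opening: 0.0857
finger_force: 0.0
```

Call:
{"op": "move_arm", "data": {
  "rows": [0,0,0,0,0,0,0,0,0,0,0,0,0,0,0,0,0,0,0,0,0,0,0,0,0,0,0,0,0,0,0,0],
  "gripper": -1
}}

```text
t: 5.63
eef_pos: [0.4867, -0.2794, 0.0997]
tool_rot: [-3.142, 0.0, 1.663]
wrist_force: [-0.4, 0.1, -0.1]
opening: 0.0002
finger_force: 0.0
```

```bash
python3 - <<'E'
from h import *
go([.487,-.2794,.18],95); print(monitor.observe()['finger_force'])
E
```

```text
t 5.63 pos [ 0.4867 -0.2794  0.0997] rot [-180.      0.     95.31] j [-0.73  0.5   1.53 -0.    1.11 -0.82] F [-0.4  0.1 -0.1] open 0.0002 
 shift cm [ 0.    0.03 -8.03] roll 0.005
0.0
```

The gripper closed to zero, so it missed the bar. I'll look.

```bash
python3 - <<'E'
from h import *
c=shot('wrist','w4'); s=shot('side','s4')
a=cv2.resize(s['image'][190:330,230:370],(420,420),interpolation=cv2.INTER_CUBIC)
b=cv2.resize(c['image'][180:420,150:410],(380,420)) 
cv2.imwrite('pics/p4.png',np.hstack([a,b])[:,:,::-1])
E
```

```text
(no output)
```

View pics/p4.png

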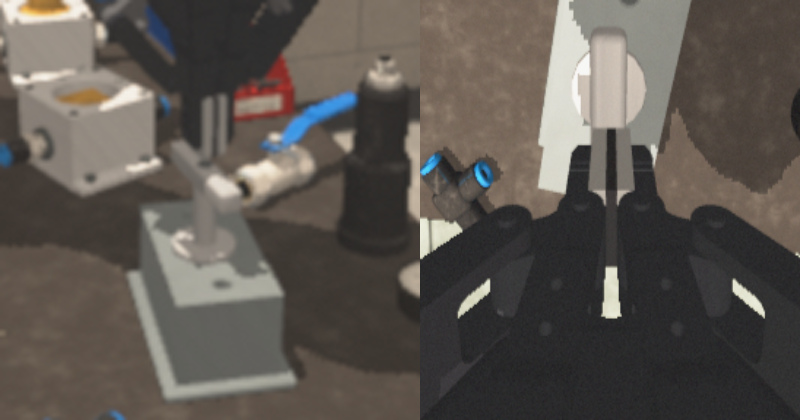

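The shut fingers appear to stand off the bar: side crop shows tips at about (213,160), and the bar at (205,175). I'll measure where the fingers really are by depth.

```bash
python3 - <<'E'
from h import *
np.set_printoptions(linewidth=200,suppress=True)
for n,(u0,v0,w,h,sx,sy) in {'s4':(230,190,140,140,3,3),'w4':(150,180,260,240,380/260,1.75)}.items():
    c=load(n);P=cloud(c)
    pts=[(213,110),(207,140),(221,140),(213,155),(190,158),(205,177),(220,195),(228,203)] if n=='s4' else [(190,140),(190,170),(207,140),(207,165),(192,50),(192,90),(192,120),(190,270)]
    for x,y in pts:
        u=int(u0+x/sx);v=int(v0+y/sy); print(n,(x,y),(u,v),P[v,u].round(4))
print(monitor.observe())
E
```

```text
s4 (213, 110) (301, 226) [ 0.4852 -0.2904  0.1529]
s4 (207, 140) (299, 236) [ 0.4814 -0.2919  0.1357]
s4 (221, 140) (303, 236) [ 0.4888 -0.2911  0.1343]
s4 (213, 155) (301, 241) [ 0.4851 -0.2919  0.1259]
s4 (190, 158) (293, 242) [ 0.4791 -0.2677  0.1135]
s4 (205, 177) (298, 249) [ 0.48   -0.2917  0.1114]
s4 (220, 195) (303, 255) [ 0.4802 -0.3157  0.1123]
s4 (228, 203) (306, 257) [ 0.485  -0.3173  0.1086]
w4 (190, 140) (280, 260) [ 0.4872 -0.2681  0.1316]
w4 (190, 170) (280, 277) [ 0.4873 -0.2685  0.1473]
w4 (207, 140) (291, 260) [ 0.4926 -0.2676  0.1317]
w4 (207, 165) (291, 274) [ 0.4922 -0.2679  0.1449]
w4 (192, 50) (281, 208) [ 0.4857 -0.2469  0.1131]
w4 (192, 90) (281, 231) [ 0.487  -0.2607  0.1111]
w4 (192, 120) (281, 248) [ 0.488  -0.2703  0.1125]
w4 (190, 270) (280, 334) [ 0.5697 -1.18   -0.9   ]
{'t': 5.7333, 'joint_positions': array([-0.72991584,  0.49868343,  1.5308732 ,  0.00000888,  1.11206125, -0.8225877 ]), 'qd': array([ 0.00209221,  0.00137178,  0.0001162 ,  0.00083895, -0.00062794, -0.0015068 ]), 'tau': array([  0.00189611, -47.04518437, -23.38813663,  -0.00007654,   0.00056137,   0.00002858]), 'eef_pos': array([ 0.48670826, -0.27942795,  0.09965252]), 'tool_rot': array([-3.14158133, -0.0000239 ,  1.66346426]), 'wrist_force': array([ 0.21554277,  0.36826374, -0.47797042]), 'moment': array([-0.051054  , -0.03095889, -0.03023186]), 'finger_force': 0.0, 'opening': 0.0002979138835334414}
```

```bash
python3 - <<'E'
from h import *
np.set_printoptions(linewidth=200,suppress=True)
c=load('s4');P=cloud(c)
for u in (299,301,303): print(u,[(v,*(P[v,u]*1000).round(0)) for v in range(234,254)])
c=load('w4');P=cloud(c)
for u in (280,291): print(u,[(v,*(P[v,u]*1000).round(0)) for v in range(244,262)])
E
```

```text
299 [(234, np.float64(482.0), np.float64(-290.0), np.float64(138.0)), (235, np.float64(482.0), np.float64(-290.0), np.float64(136.0)), (236, np.float64(481.0), np.float64(-292.0), np.float64(136.0)), (237, np.float64(482.0), np.float64(-290.0), np.float64(133.0)), (238, np.float64(482.0), np.float64(-290.0), np.float64(131.0)), (239, np.float64(482.0), np.float64(-291.0), np.float64(129.0)), (240, np.float64(482.0), np.float64(-291.0), np.float64(128.0)), (241, np.float64(482.0), np.float64(-291.0), np.float64(126.0)), (242, np.float64(482.0), np.float64(-289.0), np.float64(123.0)), (243, np.float64(488.0), np.float64(-274.0), np.float64(113.0)), (244, np.float64(486.0), np.float64(-280.0), np.float64(114.0)), (245, np.float64(484.0), np.float64(-285.0), np.float64(115.0)), (246, np.float64(485.0), np.float64(-283.0), np.float64(112.0)), (247, np.float64(483.0), np.float64(-288.0), np.float64(113.0)), (248, np.float64(481.0), np.float64(-294.0), np.float64(114.0)), (249, np.float64(481.0), np.float64(-295.0), np.float64(113.0)), (250, np.float64(480.0), np.float64(-298.0), np.float64
[... 4435 characters left out ...]
oat64(498.0), np.float64(-297.0), np.float64(57.0)), (252, np.float64(498.0), np.float64(-298.0), np.float64(57.0)), (253, np.float64(498.0), np.float64(-299.0), np.float64(56.0)), (254, np.float64(493.0), np.float64(-267.0), np.float64(125.0)), (255, np.float64(493.0), np.float64(-268.0), np.float64(125.0)), (256, np.float64(493.0), np.float64(-268.0), np.float64(127.0)), (257, np.float64(493.0), np.float64(-268.0), np.float64(128.0)), (258, np.float64(493.0), np.float64(-268.0), np.float64(130.0)), (259, np.float64(493.0), np.float64(-268.0), np.float64(130.0)), (260, np.float64(493.0), np.float64(-268.0), np.float64(132.0)), (261, np.float64(493.0), np.float64(-268.0), np.float64(132.0))]
```

Depth from both cameras puts the shut fingertips at z≈0.1235, where the state implies 0.086. The tool's true depth is therefore about 38 mm higher than reported, while x and y agree. I'll reopen, go 3.7 cm lower and check.

Call:
{"op": "move_arm", "data": {
  "rows": [0,0,0,0,0,0,0,0,0,0,0,0,0,0,0,0,0,0,0,0,0,0,0,0,0,0,0,0,0,0,0,0],
  "gripper": 1
}}

```text
t: 6.4
eef_pos: [0.4867, -0.2794, 0.0997]
tool_rot: [3.142, 0.0, 1.663]
wrist_force: [0.2, 0.0, -0.4]
opening: 0.0852
finger_force: 0.0
```

Call:
{"op": "move_arm", "data": {
  "rows": [0,0,0.5,0,0,0,1.2,0,0,0,2.0,0,0,0,2.8,0,0,0,3.4,0,0,0,3.7,0,0,0,3.7,0,0,0,3.7,0]
}}

```text
t: 7.07
eef_pos: [0.4868, -0.2795, 0.0626]
tool_rot: [3.142, -0.0, 1.663]
wrist_force: [1.2, -0.9, 0.3]
opening: 0.0854
finger_force: 0.0
```

Call:
{"op": "move_arm", "data": {
  "rows": [0,0,0,0,0,0,0,0,0,0,0,0,0,0,0,0,0,0,0,0,0,0,0,0,0,0,0,0,0,0,0,0],
  "gripper": -1
}}

```text
t: 7.73
eef_pos: [0.4867, -0.2795, 0.0627]
tool_rot: [3.142, 0.0, 1.663]
wrist_force: [-0.7, -0.7, 1.5]
opening: 0.0133
finger_force: 59.8
```

Call:
{"op": "move_arm", "data": {
  "rows": [0,0,-0.5,0,0,0,-1.7,0,0,0,-3,0,0,0,-4.5,0,0,0,-6,0,0,0,-7.2,0,0,0,-8,0,0,0,-8,0]
}}

```text
t: 8.4
eef_pos: [0.4872, -0.2798, 0.1442]
tool_rot: [3.14, 0.002, 1.664]
wrist_force: [-0.4, 1.0, -2.4]
opening: 0.0131
finger_force: 59.4
```

```bash
python3 - <<'E'
from h import *
go([.475,-.0322,.143],109.5); print(monitor.observe()['finger_force'])
E
```

```text
t 8.4 pos [ 0.4872 -0.2798  0.1442] rot [1.799e+02 1.000e-01 9.531e+01] j [-0.73  0.45  1.48  0.    1.21 -0.82] F [-0.4  1.  -2.4] open 0.0131 
 shift cm [24.77  1.08  0.08] roll -0.248
59.43523898720741
```

Call:
{"op": "move_arm", "data": {
  "rows": [1.5,0,0,-0.03,4.5,0.2,0,-0.06,8,0.3,0,-0.1,11.5,0.5,0,-0.14,15,0.6,0,-0.18,18.5,0.8,0,-0.22,21.7,1.0,0,-0.248,23.8,1.1,0,-0.248]
}}

```text
t: 9.07
eef_pos: [0.4747, -0.0386, 0.1419]
tool_rot: [-3.14, -0.002, 1.914]
wrist_force: [0.8, -0.5, -2.5]
opening: 0.0131
finger_force: 59.4
```

```bash
python3 - <<'E'
from h import *
go([.475,-.0322,.143],109.5)
E
```

```text
t 9.07 pos [ 0.4747 -0.0386  0.1419] rot [-1.7994e+02 -9.0000e-02  1.0968e+02] j [-0.33  0.28  1.74  0.    1.13 -0.67] F [ 0.8 -0.5 -2.5] open 0.0131 
 shift cm [ 0.6   0.25 -0.11] roll 0.003
```

Call:
{"op": "move_arm", "data": {
  "rows": [0.5,0.1,0,0,0.9,0.2,0,0,0.9,0.2,0,0,0.9,0.2,0,0,0.9,0.2,0,0,0.9,0.2,0,0,0.9,0.2,0,0,0.9,0.2,0,0]
}}

```text
t: 9.73
eef_pos: [0.4745, -0.0327, 0.1426]
tool_rot: [-3.142, -0.0, 1.911]
wrist_force: [-1.7, 0.1, -1.6]
opening: 0.013
finger_force: 59.3
```

```bash
python3 - <<'E'
from h import *
go([.475,-.0322,.143],109.5)
c=shot('side','s5'); w=shot('wrist','w5')
a=cv2.resize(c['image'][130:270,190:330],(420,420),interpolation=cv2.INTER_CUBIC)
b=cv2.resize(w['image'][140:320,195:365],(380,402),interpolation=cv2.INTER_CUBIC)
cv2.imwrite('pics/p5.png',np.hstack([a,np.vstack([b,np.zeros((18,380,3),np.uint8)])])[:,:,::-1])
E
```

```text
t 9.73 pos [ 0.4745 -0.0327  0.1426] rot [-180.     -0.    109.48] j [-0.32  0.27  1.74 -0.    1.13 -0.66] F [-1.7  0.1 -1.6] open 0.013 
 shift cm [ 0.03  0.06 -0.04] roll -0.0
```

View pics/p5.png

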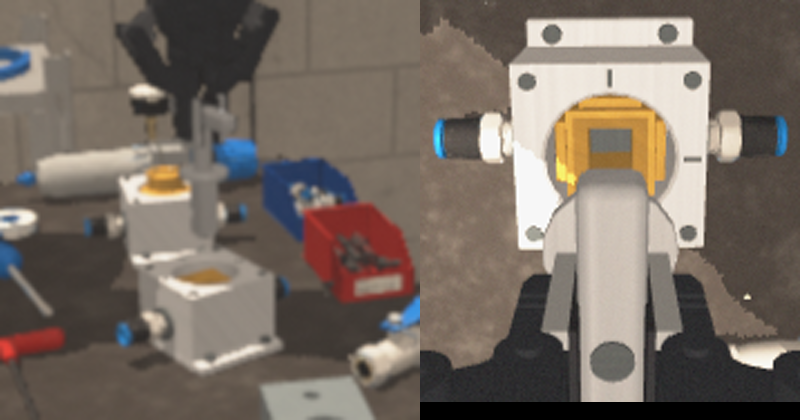

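The wrist crop shows the socket square aligned with the bar and centred on it (610 vs 611). The side crop shows the shank (203,240) over the mouth (203,278). Going down.

Call:
{"op": "move_arm", "data": {
  "rows": [0,0.05,0.5,0,0,0.05,1.2,0,0,0.05,2,0,0,0.05,2.7,0,0,0.05,3.2,0,0,0.05,3.6,0,0,0.05,4.0,0,0,0.05,4.0,0]
}}

```text
t: 10.5
eef_pos: [0.4747, -0.032, 0.1019]
tool_rot: [-3.141, -0.001, 1.911]
wrist_force: [-0.5, -0.5, -2.9]
opening: 0.0129
finger_force: 59.3
```

Call:
{"op": "move_arm", "data": {
  "rows": [0,0,0.15,0,0,0,0.3,0,0,0,0.45,0,0,0,0.6,0,0,0,0.75,0,0,0,0.9,0,0,0,1.0,0,0,0,1.0,0]
}}

```text
t: 11.17
eef_pos: [0.4749, -0.0321, 0.0925]
tool_rot: [-3.141, -0.0, 1.911]
wrist_force: [-0.1, -0.5, -2.2]
opening: 0.013
finger_force: 59.3
```

Call:
{"op": "move_arm", "data": {
  "rows": [0,0,0.2,0,0,0,0.4,0,0,0,0.6,0,0,0,0.8,0,0,0,1.0,0,0,0,1.2,0,0,0,1.4,0,0,0,1.5,0]
}}

```text
t: 11.83
eef_pos: [0.4749, -0.0321, 0.0773]
tool_rot: [-3.141, -0.0, 1.911]
wrist_force: [0.9, -1.2, -2.2]
opening: 0.0128
finger_force: 59.3
```

Call:
{"op": "move_arm", "data": {
  "rows": [0,0,0.1,0,0,0,0.2,0,0,0,0.2,0,0,0,0.2,0,0,0,0.3,0,0,0,0.3,0,0,0,0.3,0,0,0,0.3,0]
}}

```text
t: 12.5
eef_pos: [0.475, -0.0321, 0.0747]
tool_rot: [3.142, 0.0, 1.912]
wrist_force: [-0.3, 0.3, -2.4]
opening: 0.0131
finger_force: 59.3
```

Call:
{"op": "move_arm", "data": {
  "rows": [0,0,0.1,0,0,0,0.1,0,0,0,0.2,0,0,0,0.2,0,0,0,0.3,0,0,0,0.3,0,0,0,0.3,0,0,0,0.3,0]
}}

```text
t: 13.17
eef_pos: [0.4753, -0.0322, 0.0721]
tool_rot: [3.141, 0.001, 1.911]
wrist_force: [0.0, -0.3, 6.3]
opening: 0.0132
finger_force: 60.4
```

Home: floor contact gives 8.7 N. Now the clockwise turn.

Call:
{"op": "move_arm", "data": {
  "rows": [0,0,-0.1,0,0,0,-0.1,0,0,0,-0.1,0,0,0,-0.1,0.1,0,0,-0.1,0.2,0,0,-0.1,0.3,0,0,-0.1,0.4,0,0,-0.1,0.5]
}}

```text
t: 13.83
eef_pos: [0.4748, -0.0321, 0.0724]
tool_rot: [-3.141, -0.0, 1.407]
wrist_force: [-0.4, -0.1, -2.2]
opening: 0.0132
finger_force: 59.5
```

Call:
{"op": "move_arm", "data": {
  "rows": [0,0,0,0.1,0,0,0,0.2,0,0,0,0.3,0,0,0,0.4,0,0,0,0.5,0,0,0,0.6,0,0,0,0.7,0,0,0,0.8]
}}

```text
t: 14.5
eef_pos: [0.4749, -0.0324, 0.0724]
tool_rot: [3.141, 0.001, 0.607]
wrist_force: [-0.9, -2.7, -1.9]
opening: 0.0129
finger_force: 59.4
```

```bash
python3 - <<'E'
from h import *
go([.475,-.0322,.073],19.5);print(monitor.observe()['moment'])
E
```

```text
t 14.5 pos [ 0.4749 -0.0324  0.0724] rot [1.7998e+02 4.0000e-02 3.4780e+01] j [-0.31  0.37  1.81 -0.    0.95  0.65] F [-0.9 -2.7 -1.9] open 0.0129 
 shift cm [ 0.03 -0.01 -0.06] roll 0.267
[-0.48596564  0.0557676   0.17610594]
```

Call:
{"op": "move_arm", "data": {
  "rows": [0,0,0,0.06,0,0,0,0.12,0,0,0,0.18,0,0,0,0.24,0,0,0,0.29,0,0,0,0.34,0,0,0,0.36,0,0,0,0.36]
}}

```text
t: 15.17
eef_pos: [0.4748, -0.0325, 0.0725]
tool_rot: [3.141, 0.001, 0.252]
wrist_force: [-1.3, -4.4, -3.2]
opening: 0.0131
finger_force: 59.4
```

```bash
python3 - <<'E'
from h import *
go([.475,-.0322,.073],19.5);print(monitor.observe()['moment'])
E
```

```text
t 15.17 pos [ 0.4748 -0.0325  0.0725] rot [1.7998e+02 4.0000e-02 1.4410e+01] j [-0.31  0.37  1.81 -0.    0.96  1.01] F [-1.3 -4.4 -3.2] open 0.0131 
 shift cm [ 0.03 -0.02 -0.05] roll -0.089
[-0.797899    0.20284592  0.04660951]
```

Call:
{"op": "move_arm", "data": {
  "rows": [0,0,0,0,0,0,0,0,0,0,0,0,0,0,0,0,0,0,0,0,0,0,0,0,0,0,0,0,0,0,0,0],
  "gripper": 1
}}

```text
t: 15.83
eef_pos: [0.475, -0.0321, 0.0727]
tool_rot: [-3.142, -0.0, 0.251]
wrist_force: [-0.2, -0.5, 0.1]
opening: 0.0858
finger_force: 0.0
```

Call:
{"op": "move_arm", "data": {
  "rows": [0,0,-0.5,0,0,0,-1.5,0,0,0,-3,0,0,0,-5,0,0,0,-7,0,0,0,-9,0,0,0,-10,0,0,0,-10,0]
}}

```text
t: 16.5
eef_pos: [0.476, -0.0324, 0.1751]
tool_rot: [3.139, -0.004, 0.252]
wrist_force: [0.4, -0.2, -0.6]
opening: 0.0852
finger_force: 0.0
```

```bash
python3 - <<'E'
from h import *
c=shot('wrist','w6'); P=cloud(c); go([.475,-.0322,.073],19.5)
m=(P[...,2]>.09)&(P[...,2]<.14)&(np.hypot(P[...,0]-.475,P[...,1]+.032)<.05); q=P[m]
hi=q[q[:,2]>np.median(q[:,2])-.004]; z=np.median(hi[:,2]); print(len(hi),'bar centre z',z-.007,cv2.minAreaRect(hi[:,:2].astype(np.float32)*1000),'slope',np.linalg.lstsq(np.c_[hi[:,:2]-hi[:,:2].mean(0),np.ones(len(hi))],hi[:,2],rcond=None)[0])
s=read_camera('side'); a=cv2.resize(s['image'][130:270,190:330],(420,420),interpolation=cv2.INTER_CUBIC)
b=cv2.resize(c['image'][60:330,150:410],(380,420)); cv2.imwrite('pics/p6.png',np.hstack([a,b])[:,:,::-1])
E
```

```text
t 16.55 pos [ 0.4753 -0.0322  0.1734] rot [ 1.7994e+02 -9.0000e-02  1.4410e+01] j [-0.31  0.24  1.7  -0.    1.2   1.01] F [-0.9  0.4 -0.9] open 0.0853 
 shift cm [-0.04 -0.02 10.04] roll -0.089
1539 bar centre z 0.1146422412632351 ((476.1900939941406, -32.24116516113281), (73.2541275024414, 13.971914291381836), 18.443096160888672) slope [-0.01101543  0.00393267  0.12152443]
```

View pics/p6.png

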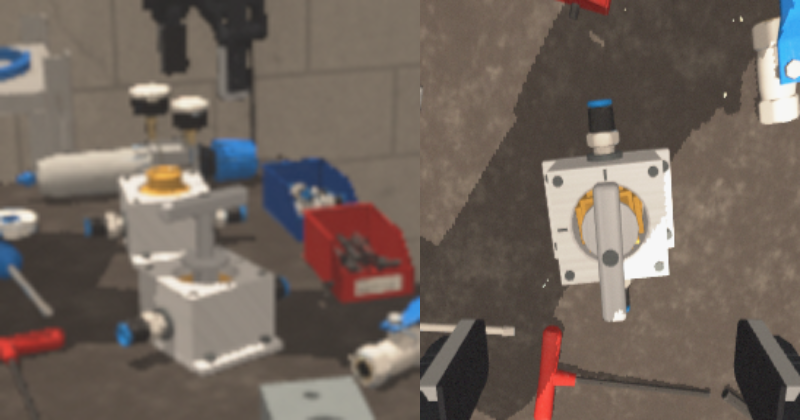

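The key stands upright and home. Its bar centre is at z 0.115 (0.116 expected), the lean is about 0.01 rad and the bar has turned about 91°. The gripper is clear of it.

```bash
python3 -c "
from workcell import robot
print(robot.close_job())"
```

```text
the job is handed in; nothing more can be done
None
```

The key is fully home in the supply valve's square socket, turned about 91° clockwise to shut, and released with the gripper clear; I handed the job in at about 16.6 s, and no verdict came back.

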